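# Take the glass lamp tube out of the activator and lay it in its rest

### The job

Switch off the cement-activator lamp by flipping its toggle over to the socket end, then, handling the thin glass tube gently (light grip, no knocks, no dropping), pull the tube out of its sprung socket and lay it across both notched blocks of the wooden rest, lengthwise, with the glass and not the plug end in the notches. Let go of it, and leave the switch off and the hammer, jar and shoe brush where they are.

Things in the scene. Friction and masses are not known exactly. Their poses are not given: they have to be found in the camera images.
- lamp: Cement-activator lamp, fixed to the bench: grey pan 310 x 100 mm (along its x, y), 16 mm high. Black socket head, 70 mm wide, 80 mm high, at x = 90 to 149 mm. Origin: under the middle of the pan, on the bench; z up. The tube lies along its x axis, plug in the head, 55 mm above the bench, and comes out towards -x. The switch stands on a plinth at the +y side, pivot at x = 30, y = 90 mm.
- end_support (a point): Middle of the top of the lamp's steel end support, 30 mm wide and 12 mm thick, at the lamp's x = -50 mm, 46 mm above the bench; the glass lies loose on it.
- socket_mouth (a point): Middle of the socket's mouth, on the tube axis, in the head's face that looks to the lamp's -x. The pocket is 28 mm deep. Two sprung rollers hold the plug: pulling it out takes about 10 to 15 N along the axis over the first 8 mm, then it slides free; it is clear after 25 mm.
- tube: Lamp tube, about 90 g, 178 mm long: two white glass tubes side by side, 38 mm wide (its y) and 18 mm high (its z), at x = -65 to 55 mm; a grey cap 44 mm wide, 26 mm high, x = 55 to 89; the plug, x = 89 to 113. Origin: on the axis, in the glass, 10 to 15 mm from the centre of mass; x towards the plug. At the start its axes are the lamp's and its origin lies 55 mm above the lamp's.
- grip_point (a point): Point on the tube's axis at its origin: a good place to grip across the 38 mm. The glass breaks if the fingers press on it with more than 55 N each (20 to 30 N holds it well against the rollers), or if it meets the rest or a bystander with more than 30 N. Let go more than about 10 mm above its support, it counts as dropped.
- switch (a joint): Toggle lever, rad: 0 = leaning to the lamp's -x (on), 1.0 = leaning to the lamp's +x, towards the socket end (off); upright at 0.5. Light friction, stays where it is left. It starts between 0 and 0.15 and counts as off above 0.85.
- switch_tip (a point): Centre of the black ball, 26 mm across, at the end of the toggle: 60 mm from the pivot, which lies 38 mm above the bench; the ball travels 58 mm along the lamp's x, at 91 to 98 mm above the bench. The lever below it is a rod 10 mm thick.
- rest: Pale wooden rest, fixed to the bench: board 150 x 110 mm (along its x, y), 12 mm thick, with two notched blocks 14 mm thick across it at x = +38 and -38 mm, 62 mm of free space between them. Origin: under the board's middle, on the bench; z up. The tube is to lie along its x, either way round.
- rest_seat (a point): Where the tube's axis lies when it is in both notches, midway between the blocks, 49 mm above the bench. Each notch opens upwards: 46 mm wide at its flat floor, 40 mm above the bench, and 62 mm wide at the top, 63 mm above the bench. The tube's origin must end within 16 mm of this point along the rest's x, so that glass, not cap, is in both notches.
- hammer: Bystander: hammer lying on the bench, wooden handle. Do not disturb.
- jar: Bystander: jar 64 mm across and 90 mm high with a steel cap. Do not disturb.
- brush: Bystander: shoe brush 170 x 55 mm, 54 mm high, wooden back over dark bristles. Do not disturb.
Not all that is in view belongs to the job. There is more than one size of the tube; the one meant has the size given above.

How it is judged:
By the outcome, as a careful person would: the job done as asked, in the order asked, and still so for the second after the job is handed in, with the robot touching nothing.
It also fails if it takes over 48 s, if anything falls off the work surface, if the arm or the gripper's body presses on something with over 40 N, if the wrist force passes 120 N, or if a joint passes its speed limit or range.

### The arm

A 6-joint arm with a two-finger parallel gripper is mounted at the origin on the work surface. World frame = base frame: x ahead of the robot, y to its left, z up, the work surface at z = 0. Lengths are in m, angles in degrees, forces in N, time in s.
With the tool pointing down it reaches from about 0.3 to 0.875 m from the base axis. Payload 4.2 kg.
Tool frame: the origin (TCP) lies on the front face of the gripper's body, between the roots of the fingers; the fingertips stand 73 mm ahead of it and the grasp point (between the pads) lies 54 mm ahead of it; z points along the fingers, y is the direction in which the jaws open and shut (so a half turn about z gives the same grasp; the last joint's range is limited). The gripper opens to 85 mm and grips with 20 to 120 N. Pads are 22 mm wide; open, the fingers measure 114 mm over their backs; the gripper's body (76 mm by 85 mm) begins 54 mm behind the grasp point. The pads swing forward as they close: fully open they stand 13 mm farther back than shut.
Start: joints at [71.792, 18.312, 89.639, -0, 72.044, -1.146], TCP at [0.169, 0.55, 0.304] pointing down, gripper open.
Joint ranges: [-177.97, 177.97], [-48.28, 115.42], [12.27, 149.76], [-77.06, 257.06], [2.81, 150.46], [-146.56, 146.56]. Speed limits (degrees/s): [147.25, 147.25, 180, 180, 180, 180].

### API

Orientations are given as [roll, pitch, yaw] about the fixed x, y, z axes, in that order (R = Rz(yaw) Ry(pitch) Rx(roll)).
In Python, from bench import env gives the robot as it stands.
- The arm moves only by the shell command python3 -m creep 'ROWS' [OPENING] [FORCE]. ROWS is JSON, a list of rows, each a list of 2 entries, a list of its own where there are three numbers: the shift along the world's x, y, z in mm, then the turn about the world's z in rad. In form: [[[x, y, z], turn], ...]. A call has exactly 8 rows; each row shifts and turns the commanded pose from where the row before left it; what a row does not reach is not made up. A row lasts 1/8 s, in which the tool goes at most 62.5 mm and 10.7 degrees, less where a joint would pass 70% of its speed; a pose out of reach is approached as far as the arm can. A call with a gripper value outside its range is refused whole. OPENING is the finger opening in mm, from 0 to 85.4, set as the call begins (- or left out, the last holds). The fingers move at their own pace and stop on an object; FORCE is the grip in N (left out, the last holds). Time passes only in rows, so rows that do not move let the fingers close, or fill a call up. It gives the time, the measured TCP pose, the force and the opening at its end, in the units of the state.
- env.get_state(): the state, without advancing time (a new reading comes with each control period).
- env.capture(name): name is "side" or "top" or "wrist"; returns a dict with "frame" (400x640x3 uint8, red, green, blue), "z_map" (400x640 float32, m along the optical axis (not along the pixel's ray), 0 where there is no reading), "K" (3x3 intrinsics, pixels), "cam_to_world" (4x4, takes a point from camera to world coordinates). Camera axes: x right, y up, looking along -z (the intrinsics and any distortion apply to the point x, -y, -z); pixel columns grow to the right and rows downward; lengths in m; the calibration is good to about 2 mm. The wrist camera is an equidistant fisheye: a pixel r from the principal point sees the ray r / f radians off the axis. A picture is of the moment at which its call begins.
- env.finish_job(): hands the job in, once; it reports no verdict.
The state is a dict: "clock": time; "joints": joint angles; "dq": joint speeds; "joint_torque": joint torques, N m; "tool_pos": TCP position; "eef_rot": TCP orientation; "contact_force": force on the tool from outside, world axes, zero at the start; "wrist_torque": the same for the moment, N m; "finger_gap": finger opening in m.
Only numpy, scipy, OpenCV 4.12 (cv2) and the standard library are available. Lean on these libraries where they do the work, as an engineer would, in place of code of your own. Each camera call takes 0.05 s, during which the arm holds its last target. There are 200 camera calls.

## Working session

There is one attempt and no reset: what is moved stays moved. The work goes in short steps, Python scripts to look and compute and a shell command to move; the robot and the scene stay as the last step left them, time stands still between calls to the robot, and variables do not carry over. Pictures are saved under pics/ and viewed, about 8 in all and at most 12, crops included, and the job is handed in when it is done.

```bash
mkdir -p pics; ls; cat > h.py <<'E'
import numpy as np, cv2
from bench import env
def cap(n,f):
    c=env.capture(n); np.savez('pics/'+f+'.npz',**c)
    cv2.imwrite('pics/'+f+'.png',c['frame'][:,:,::-1]); return c
def pts(c):
    K=np.array(c['K']);z=c['z_map'];v,u=np.mgrid[:400,:640]
    P=np.stack([(u-K[0,2])/K[0,0]*z,-(v-K[1,2])/K[1,1]*z,-z],-1)
    T=np.array(c['cam_to_world']); return P@T[:3,:3].T+T[:3,3]
E
python3 - <<'E'
from h import *
print(env.get_state())
for n in('top','side'):
    c=cap(n,n+'0');print(c.keys(),c['K'],c['cam_to_world'],(c['z_map']>0).mean())
E
```

```text
pics
{'clock': 0.0, 'joints': array([ 7.17923519e+01,  1.83507116e+01,  8.97070280e+01, -1.53831018e-03,
        7.20417757e+01, -1.14585378e+00]), 'dq': array([ 0.01137637,  0.04530979,  0.07405034, -0.09026154, -0.08676432,
        0.03763559]), 'joint_torque': array([-5.52447691e-04, -4.15520883e+01, -2.34158993e+01, -1.62722904e-04,
        7.99530448e-03, -3.10844129e-06]), 'tool_pos': array([0.16860363, 0.54936466, 0.30308723]), 'eef_rot': array([-1.79900475e+02, -5.27817942e-04,  1.62938681e+02]), 'contact_force': array([ 0.03390663, -0.37295346, -1.05402518]), 'wrist_torque': array([-0.02794471, -0.01455779, -0.00296706]), 'finger_gap': 0.08558538318616443}
dict_keys(['frame', 'z_map', 'K', 'cam_to_world']) [[515.3331663    0.         318.1500733 ]
 [  0.         515.3331663  198.99751525]
 [  0.           0.           1.        ]] [[-1.12399764e-04  9.98211040e-01 -5.97888582e-02  4.29622452e-01]
 [-9.99780378e-01  1.14080303e-03  2.09259267e-02  1.33622269e-01]
 [ 2.09566983e-02  5.97780793e-02  9.97991682e-01  1.32065182e+00]
 [ 0.00000000e+00  0.00000000e+00  0.00000000e+00  1.00000000e+00]] 0.99583203125
dict_keys(['frame', 'z_map', 'K', 'cam_to_world']) [[437.95682396   0.         325.78995653]
 [  0.         437.95682396 202.19695238]
 [  0.           0.           1.        ]] [[ 0.95802003  0.17078358 -0.23028372  0.20450522]
 [-0.28632775  0.61092206 -0.73809935 -0.89628188]
 [ 0.01463016  0.77305059  0.63417565  0.96345287]
 [ 0.          0.          0.          1.        ]] 0.9959453125
```

View pics/top0.png

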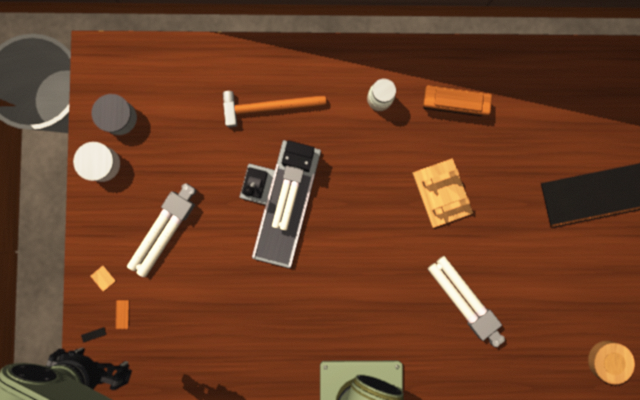

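View pics/side0.png

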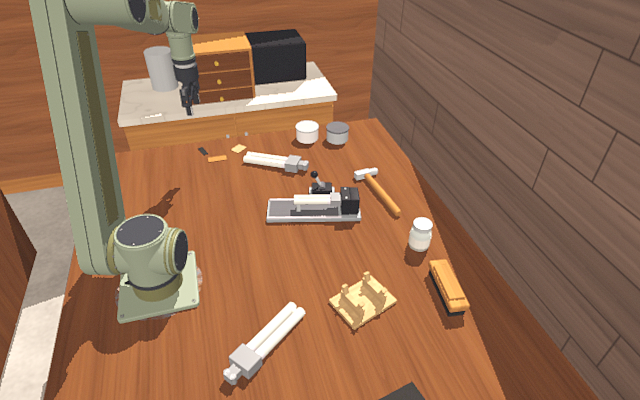

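The top view shows the lamp with its socket head at about (298,155), the tube running down to (283,230), the toggle plinth at (256,184), the rest at (442,193), the jar at (381,95) and the brush at (458,100). The large loose tubes at (160,230) and (466,300) are decoys.

```bash
python3 - <<'E'
from h import *
c=np.load('pics/top0.npz');P=pts(c);f=c['frame'].astype(int)
v,u=np.mgrid[:400,:640]
def box(a,b,d,e): return (u>a)&(u<b)&(v>d)&(v<e)
def rect(m,n):
    p=P[m][:,:2].astype(np.float32); r=cv2.minAreaRect(p*1000); print(n,m.sum(),np.round(r[0],1),np.round(r[1],1),round(r[2],1),'z med',np.median(P[m][:,2]).round(4))
    mm=p.mean(0);w,V=np.linalg.eigh(np.cov(p.T)); print('  mean',mm,'axis',np.degrees(np.arctan2(V[1,1],V[0,1])))
L=box(240,335,130,275);Z=P[...,2]
rect(L&(Z>.07)&box(275,330,130,180),'head')
rect(L&(Z>.008)&(Z<.03)&box(250,325,130,275)&~((u<273)&(v<212)),'pan')
rect(L&(Z>.054)&(Z<.068)&box(268,330,165,240)&(f.min(-1)>150),'glass')
rect(box(270,330,160,190)&(Z>.062)&(Z<.075)&(f.min(-1)>90),'cap')
rect(box(240,273,160,205)&(Z>.08),'ball')
rect(box(240,271,160,205)&(Z>.015),'plinth')
R=box(405,480,150,235)
rect(R&(Z>.006),'rest'); rect(R&(Z>.006)&(Z<.02),'board'); rect(R&(Z>.03),'blocks')
rect(R&(Z>.055),'horns')
m=(R&(Z>.055)).astype(np.uint8);n,l,s,ce=cv2.connectedComponentsWithStats(m)
for i in range(1,n):
    print(s[i,4],P[l==i].mean(0).round(4))
rect(box(360,400,75,115)&(Z>.07),'jar');rect(box(415,500,80,120)&(Z>.04),'brush');rect(box(220,330,85,130)&(Z>.012),'hammer')
E
python3 -c "
import cv2
a=cv2.imread('pics/top0.png');cv2.imwrite('pics/crop.png',cv2.resize(a[120:280,230:490],None,fx=3,fy=3,interpolation=2))"
```

```text
head 740 [539.5 162.3] [ 75.3 214.2] 85.3 z med 0.0801
  mean [0.6082758  0.15680148] axis -172.9363443746786
pan 3008 [495.  161.9] [155.2 355.3] 77.0 z med 0.0175
  mean [0.4626144  0.19175394] axis 163.76661742454365
glass 663 [507.9 185.9] [ 37.7 148.4] 74.4 z med 0.0633
  mean [0.503822  0.1858839] axis 165.40501461090528
cap 301 [554.5 170.6] [43.3 57.1] 80.9 z med 0.067
  mean [0.5599915  0.17068243] axis 160.01582812935627
ball 105 [475.7 211.3] [179.1  24.1] 51.7 z med 0.1022
  mean [0.5126593  0.25579977] axis 55.80653932534324
plinth 867 [519.5 205.2] [208.6  96.5] 63.3 z med 0.0409
  mean [0.54234564 0.25739405] axis -151.28167173658136
rest 2629 [526.1 -87.7] [214.  442.6] 0.0 z med 0.0131
  mean [ 0.524894   -0.20690033] axis 100.96839111121032
board 2166 [ 525.9 -214.1] [188.2 215.8] 88.9 z med 0.0123
  mean [ 0.52605325 -0.21023545] axis -162.11468457095273
blocks 440 [472.6 -63.6] [ 89.9 400.2] 19.8 z med 0.0432
  mean [ 0.5198208  -0.19131924] axis 105.03352432881678
horns 138 [472.4 -63.7] [ 89.7 400.2] 19.9 z med 0.0624
  mean [ 0.50769836 -0.14824903] axis 105.48
[... 388 characters left out ...]
336 1.3207]
1 [0.4296 0.1336 1.3207]
26 [ 0.4768 -0.1799  0.11  ]
1 [0.4296 0.1336 1.3207]
1 [0.4296 0.1336 1.3207]
1 [0.4296 0.1336 1.3207]
1 [0.4296 0.1336 1.3207]
1 [0.4296 0.1336 1.3207]
1 [0.4296 0.1336 1.3207]
1 [0.4296 0.1336 1.3207]
1 [0.4296 0.1336 1.3207]
1 [0.4296 0.1336 1.3207]
1 [0.4296 0.1336 1.3207]
1 [0.4296 0.1336 1.3207]
1 [0.4296 0.1336 1.3207]
jar 450 [606.9  22.3] [ 55.4 415. ] 65.5 z med 0.0902
  mean [ 0.76351964 -0.04865083] axis 151.36884706366405
brush 1449 [646.2 -70.1] [144.1 577. ] 32.7 z med 0.0522
  mean [ 0.7531393  -0.23924391] axis 110.92486439210485
hammer 1271 [606.8 222.6] [261.2 347.2] 87.8 z med 0.0243
  mean [0.7412016 0.2373665] axis 91.55401458732399
```

View pics/crop.png

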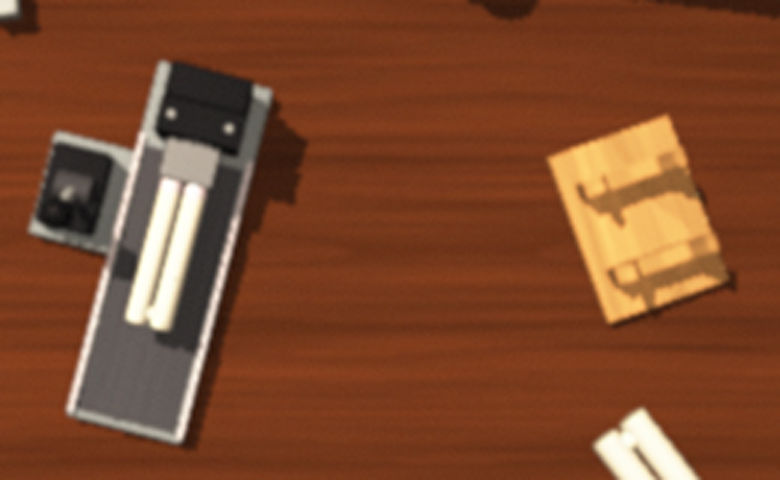

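The crop shows the head, cap, glass pair and toggle leaning to -x, and the rest with two blocks. Pixels without depth spoiled the fits, so I'm redoing them with those masked.

```bash
python3 - <<'E'
from h import *
c=np.load('pics/top0.npz');P=pts(c);f=c['frame'].astype(int)
v,u=np.mgrid[:400,:640];ok=c['z_map']>0;Z=P[...,2]
def box(a,b,d,e): return (u>a)&(u<b)&(v>d)&(v<e)&ok&(Z<.15)
def rect(m,n):
    k,l,s,_=cv2.connectedComponentsWithStats(m.astype(np.uint8));m=l==1+np.argmax(s[1:,4])
    p=P[m][:,:2].astype(np.float32); r=cv2.minAreaRect(p*1000)
    mm=p.mean(0);w,V=np.linalg.eigh(np.cov(p.T)); print(n,m.sum(),np.round(r[0],1),np.round(r[1],1),round(r[2],1),'z',np.percentile(P[m][:,2],[5,50,95]).round(4),'mean',mm,'axis',np.degrees(np.arctan2(V[1,1],V[0,1])).round(1))
rect(box(275,330,130,180)&(Z>.075),'head')
rect(box(250,330,130,275)&(Z>.008)&~((u<273)&(v<212)),'pan')
g=box(268,330,165,240)&(Z>.054)&(f.min(-1)>150)
rect(g,'glass')
rect(box(270,330,160,190)&(Z>.062)&(Z<.075)&(f.min(-1)>90),'cap')
rect(box(240,273,160,205)&(Z>.085),'ball')
rect(box(238,268,160,205)&(Z>.01),'plinth')
R=box(405,480,150,235)
rect(R&(Z>.006),'rest')
m=(R&(Z>.05)).astype(np.uint8);n,l,s,ce=cv2.connectedComponentsWithStats(m)
for i in range(1,n):
    if s[i,4]>8: print(s[i,4],P[l==i].mean(0).round(4))
rect(box(360,400,75,115)&(Z>.07),'jar');rect(box(415,500,80,120)&(Z>.03),'brush');rect(box(220,330,85,130)&(Z>.012),'hammer')
E
```

```text
head 666 [613.5 156.3] [69.7 57.8] 75.5 z [0.0766 0.0804 0.0844] mean [0.6129577  0.15646015] axis 74.8
pan 4713 [498.8 188.3] [107.5 310. ] 75.0 z [0.0135 0.0197 0.0814] mean [0.49606022 0.18423493] axis 165.1
glass 761 [507.7 185.4] [ 38.2 148.5] 75.2 z [0.0583 0.0638 0.0701] mean [0.5100547 0.1842342] axis 165.5
cap 299 [554.8 171.3] [42.7 56.4] 77.1 z [0.0628 0.067  0.0715] mean [0.5601975  0.17054059] axis 161.9
ball 93 [523.8 272.1] [23.8 24.2] 82.7 z [0.0941 0.1015 0.1062] mean [0.5233737  0.27156457] axis 70.9
plinth 858 [547.4 259.3] [73.9 90.6] 75.2 z [0.0139 0.0407 0.1018] mean [0.5439104 0.2622945] axis 179.6
rest 2516 [ 527.1 -214.9] [156.4 116.4] 19.5 z [0.0084 0.0132 0.0523] mean [ 0.525759   -0.21048036] axis -160.6
40 [ 0.5729 -0.2304  0.0594]
25 [ 0.5503 -0.1674  0.061 ]
39 [ 0.5017 -0.2561  0.0596]
27 [ 0.4789 -0.1928  0.061 ]
jar 442 [769.5 -52.5] [55.1 55.7] 45.3 z [0.0837 0.0902 0.0942] mean [ 0.76885694 -0.0515122 ] axis 148.6
brush 1497 [ 758.7 -246.1] [170.9  57.8] 82.0 z [0.0408 0.0519 0.0581] mean [ 0.7560414  -0.24297121] axis 82.2
hammer 1252 [750.8 215.8] [ 88.  260.4] 5.4 z [0.0164 0.0242 0.0294] mean [0.74592996 0.23894079] axis 95.7
```

```bash
python3 -m creep '[[[32,-27,-8],0.005],[[32,-27,-8],0.005],[[32,-27,-8],0.005],[[32,-27,-8],0.005],[[32,-27,-8],0.005],[[32,-27,-8],0.005],[[32,-27,-8],0.005],[[32,-27,-8],0]]' 0 25
```

```text
clock: 1.1
tool_pos: [0.4255, 0.3326, 0.2394]
eef_rot: [-180.0, -0.0, 164.9]
contact_force: [0.6, 0.1, 0.9]
finger_gap: -0.0001
```

```bash
python3 -m creep '[[[20,-16,0],0],[[20,-16,0],0],[[17,-16,0],0],[[0,0,-25],0],[[0,0,-25],0],[[0,0,-20],0],[[0,0,-13],0],[[0,0,0],0]]'; python3 - <<'E'
from h import *
c=cap('wrist','w1');print(c['K'],c['cam_to_world'])
E
```

```text
clock: 2.1
tool_pos: [0.4813, 0.2855, 0.156]
eef_rot: [-179.9, -0.1, 164.9]
contact_force: [0.2, 0.1, 0.5]
finger_gap: -0.0003
[[309.70691629   0.         323.08626415]
 [  0.         309.70691629 196.61220642]
 [  0.           0.           1.        ]] [[ 0.25959451 -0.92474837 -0.27830046  0.41018577]
 [ 0.96571559  0.24797702  0.07681671  0.30468783]
 [-0.00202401 -0.28870029  0.95741738  0.2255897 ]
 [ 0.          0.          0.          1.        ]]
```

View pics/w1.png

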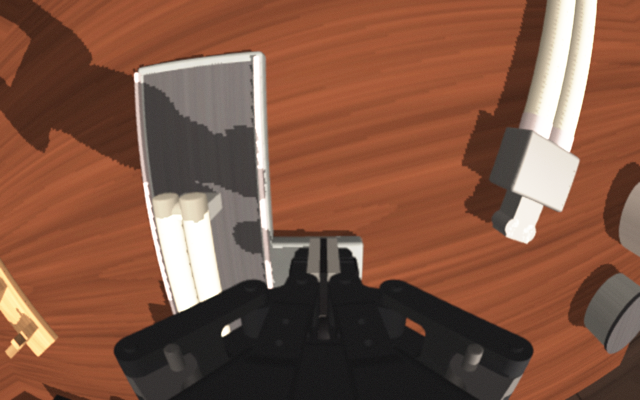

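The wrist view shows the shut fingers at (325,260) on the -x side of the plinth, in line with it. The ball is hidden behind them and the glass ends are at (180,205). I'll push along lamp +x.

```bash
python3 -m creep '[[[9,-2.4,0],0],[[9,-2.4,0],0],[[9,-2.4,0],0],[[9,-2.4,0],0],[[9,-2.4,0],0],[[9,-2.4,0],0],[[9,-2.4,0],0],[[9,-2.4,0],0]]'; python3 - <<'E'
from h import *
c=cap('side','s1')
a=c['frame'][130:260,230:400,::-1];cv2.imwrite('pics/s1c.png',cv2.resize(a,None,fx=4,fy=4,interpolation=2))
E
```

```text
clock: 3.15
tool_pos: [0.554, 0.2662, 0.1565]
eef_rot: [-180.0, -0.1, 164.9]
contact_force: [-1.9, -0.6, -1.1]
finger_gap: -0.0002
```

View pics/s1c.png

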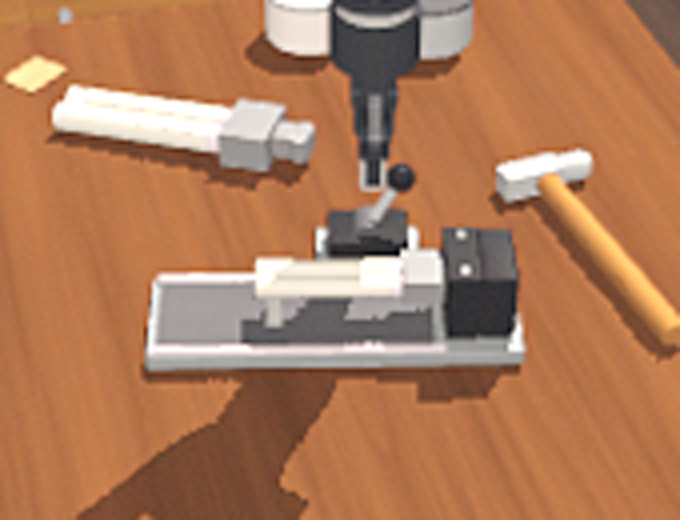

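The crop shows the lever leaning to the socket side, with the ball at (400,177) and the finger touching behind it. I'll nudge it a little further, then check its angle.

```bash
python3 -m creep '[[[1,-0.3,0],0],[[1,-0.3,0],0],[[0,0,0],0],[[-14,4,0],0],[[-14,4,10],0],[[-10,3,40],0],[[-5,1,50],0],[[-5,1,50],0]]' 85 25; python3 - <<'E'
from h import *
cap('top','t1');c=np.load('pics/t1.npz');P=pts(c);Z=P[...,2];ok=c['z_map']>0
d=P-[.4985,.1877,0];a=np.radians(-15)
lx=d[...,0]*np.cos(a)+d[...,1]*np.sin(a);ly=-d[...,0]*np.sin(a)+d[...,1]*np.cos(a)
m=ok&(Z>.07)&(Z<.115)&(abs(ly-.09)<.03)&(lx>-.05)&(lx<.085);print(m.sum(),lx[m].mean(),ly[m].mean(),lx[m].min(),lx[m].max(),Z[m].max())
E
```

```text
clock: 4.2
tool_pos: [0.5062, 0.2792, 0.3092]
eef_rot: [180.0, 0.0, 165.0]
contact_force: [-0.2, 0.3, -0.4]
finger_gap: 0.0848
94 0.05689114735475473 0.08743004441383728 0.04211666964486857 0.06999665924482518 0.10931383097138214
```

Ball is at about x = 57 mm in the lamp frame, so the switch is at about 0.96 rad and off. Next I move above the tube and take a near check.

```bash
python3 -m creep '[[[-2,-23,-5],0],[[-2,-23,-10],0],[[-2,-23,-15],0],[[-1.7,-22.5,-20],0],[[0,0,-25],0],[[0,0,-25],0],[[0,0,0],0],[[0,0,0],0]]' 85 28; python3 - <<'E'
from h import *
c=cap('wrist','w2');print(env.get_state()['tool_pos'],env.get_state()['eef_rot'])
E
```

```text
clock: 5.25
tool_pos: [0.4997, 0.1871, 0.2072]
eef_rot: [-180.0, -0.0, 164.9]
contact_force: [1.0, -0.3, 0.5]
finger_gap: 0.0847
[0.50007502 0.18726844 0.20763925] [1.79967357e+02 5.02497185e-02 1.64941519e+02]
```

View pics/w2.png

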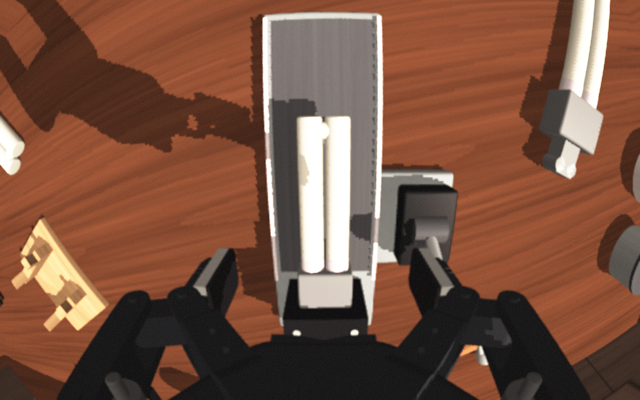

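The wrist view shows the tube between the open fingers: glass from (325,117) to (325,270), cap at (325,290), and the lever at (430,245) leaning to the socket. I'll measure it by rays.

```bash
cat >> h.py <<'E'
def ray(c,uv,h):
    K=c['K'];T=c['cam_to_world'];d=(np.atleast_2d(uv)-K[:2,2])/K[0,0];r=np.linalg.norm(d,axis=1)+1e-9
    R=np.c_[np.sin(r)*d[:,0]/r,-np.sin(r)*d[:,1]/r,-np.cos(r)]@T[:3,:3].T
    return T[:3,3]+R*((h-T[2,3])/R[:,2])[:,None]
E
python3 - <<'E'
from h import *
c=np.load('pics/w2.npz');f=c['frame'].astype(int)
m=(f.min(-1)>130)&(f[...,0]-f[...,2]<90)
E=[];
for v in range(130,262,4):
    xs=np.where(m[v,290:360])[0]+290; E.append([v,xs.min(),xs.max()+1])
E=np.array(E,float);print(E[::8])
l=ray(c,E[:,[1,0]],.055);r=ray(c,E[:,[2,0]],.055);mid=(l+r)/2
w=np.linalg.norm(l-r,axis=1);print('width',w.mean(),w.std())
p=np.polyfit(mid[:,0],mid[:,1],1);print('yaw',np.degrees(np.arctan(p[0])),'y at .4985',np.polyval(p,.4985))
print('ends',ray(c,[[325,117]],.06), ray(c,[[325,275]],.065))
E
```

```text
[[130. 298. 351.]
 [162. 299. 351.]
 [194. 299. 351.]
 [226. 301. 350.]
 [258. 302. 350.]]
width 0.03827431830962187 0.0003510635378694465
yaw -14.350534998763065 y at .4985 0.1889034703688663
ends [[0.43659369 0.20523933 0.06      ]] [[0.55341304 0.17402177 0.065     ]]
```

```bash
python3 -m creep '[[[-0.5,1.3,-20],0.004],[[0,0,-20],0],[[0,0,-20],0],[[0,0,-20],0],[[0,0,-12],0],[[0,0,-8],0],[[0,0,-2],0],[[0,0,0],0]]' 85 28; python3 -c "
from bench import env
print(env.get_state()['tool_pos'],env.get_state()['contact_force'])"
```

```text
clock: 6.3
tool_pos: [0.4998, 0.1888, 0.1053]
eef_rot: [180.0, 0.0, 165.2]
contact_force: [-0.5, 0.8, -0.5]
finger_gap: 0.0849
[0.49976784 0.18880452 0.10533278] [-0.52415662  0.83735361 -0.46900697]
```

Close gently in place.

```bash
python3 -m creep '[[[0,0,0],0],[[0,0,0],0],[[0,0,0],0],[[0,0,0],0],[[0,0,0],0],[[0,0,0],0],[[0,0,0],0],[[0,0,0],0]]' 20 28
```

```text
clock: 7.3
tool_pos: [0.4996, 0.1887, 0.1053]
eef_rot: [180.0, 0.0, 165.2]
contact_force: [-1.4, -0.2, 6.1]
finger_gap: 0.0373
```

```bash
python3 -m creep '[[[-2,0.5,0.3],0],[[-3.9,1.0,0],0],[[-3.9,1.0,0],0],[[-3.9,1.0,0],0],[[-4.9,1.3,0],0],[[-4.9,1.3,0],0],[[-4.9,1.3,0],0],[[-4.9,1.3,0.5],0]]' 20 28;  python3 - <<'E'
from h import *
c=cap('wrist','w3');f=c['frame'].astype(int)
m=(f.min(-1)>130)&(f[...,0]-f[...,2]<90)&(np.mgrid[:400,:640][1]>285)&(np.mgrid[:400,:640][1]<365)
ys=np.where(m[:,310:318].sum(1)>5)[0];print(ys.min(),ys.max(), ray(c,[[325,ys[ys>60].min()]],.06),env.get_state()['tool_pos'])
E
```

```text
clock: 8.3
tool_pos: [0.4654, 0.1974, 0.1055]
eef_rot: [-180.0, -0.1, 165.2]
contact_force: [0.2, 0.8, -0.4]
finger_gap: 0.0371
20 338 [[0.40227461 0.21476226 0.06      ]] [0.46459592 0.19744974 0.10542204]
```

View pics/w3.png

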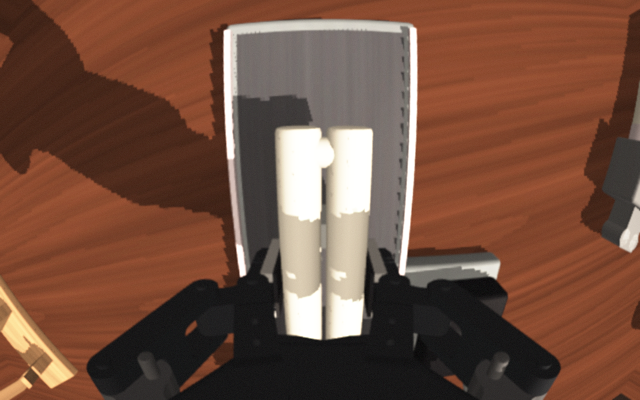

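Tube is out 35 mm without slipping: the glass ends at rows of about 130 are where a firm grip puts them, and the force is about 0. Lift it and carry it.

```bash
python3 -m creep '[[[0,0,8],0],[[0,0,14],0],[[0,0,18],0],[[0,0,20],0],[[0,0,20],0],[[0,0,14],0],[[4,-12,6],0],[[6,-25,0],0.03]]' 20 28 && python3 -m creep '[[[6,-34,0],0.08],[[7,-36,0],0.08],[[7,-36,0],0.08],[[7,-36,0],0.08],[[7,-36,0],0.08],[[7,-30,0],0.08],[[6,-20,0],0.06],[[3,-10,0],0.03]]' 20 28; python3 - <<'E'
from h import *
c=cap('wrist','w4');print(env.get_state()['tool_pos'],env.get_state()['eef_rot'],env.get_state()['contact_force'])
E
```

```text
clock: 9.35
tool_pos: [0.4765, 0.1599, 0.2061]
eef_rot: [180.0, 0.0, 167.0]
contact_force: [-0.7, -0.1, -0.7]
finger_gap: 0.0365
clock: 10.35
tool_pos: [0.526, -0.0796, 0.2052]
eef_rot: [180.0, -0.1, -160.5]
contact_force: [-0.2, 0.8, -1.4]
finger_gap: 0.0368
[ 0.52631843 -0.08019179  0.20522034] [-1.79967088e+02 -6.61801662e-02 -1.60460205e+02] [ 0.63558314 -1.33395208 -0.70641164]
```

View pics/w4.png

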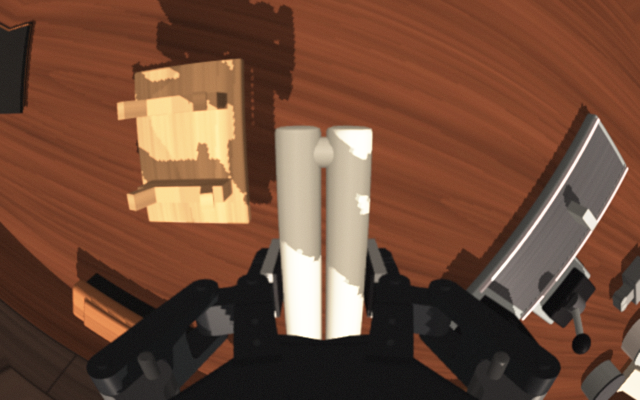

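The wrist view shows the rest at (190,140), fully visible and nearly parallel to the tube. Its horns are at (130,108), (220,100), (140,195) and (220,185). I'll measure it from depth along the fisheye rays.

```bash
python3 - <<'E'
from h import *
c=np.load('pics/w4.npz');T=c['cam_to_world'];K=c['K'];v,u=np.mgrid[:400,:640]
d=np.stack([u-K[0,2],v-K[1,2]],-1)/K[0,0];r=np.linalg.norm(d,axis=-1)+1e-9;z=c['z_map']
P=np.stack([np.tan(r)*d[...,0]/r*z,-np.tan(r)*d[...,1]/r*z,-z],-1)@T[:3,:3].T+T[:3,3];Z=P[...,2]
B=(u>105)&(u<262)&(v>45)&(v<235)&(z>0)
m=B&(Z>.006)
p=P[m][:,:2].astype(np.float32)*1000;print('rest',m.sum(),cv2.minAreaRect(p))
m=B&(Z>.008)&(Z<.016);p=P[m][:,:2].astype(np.float32)*1000;print('board',m.sum(),cv2.minAreaRect(p),Z[m].mean())
n,l,s,_=cv2.connectedComponentsWithStats((B&(Z>.059)).astype(np.uint8));C=[]
for i in range(1,n):
    if s[i,4]>25:
        q=P[l==i];C.append(q.mean(0)*1000);print(s[i,4],C[-1].round(1),cv2.minAreaRect(q[:,:2].astype(np.float32)*1000))
print('mean',np.mean(C,0))
E
```

```text
rest 17312 ((527.0463256835938, -211.19187927246094), (149.60023498535156, 111.2972640991211), 19.586044311523438)
board 12932 ((527.0935668945312, -211.26150512695312), (149.74154663085938, 110.94866180419922), 19.691280364990234) 0.011461522692107243
251 [ 479.3 -190.5   60.8] ((479.2605895996094, -190.3556671142578), (14.325432777404785, 10.23863410949707), 19.838560104370117)
170 [ 502.9 -256.1   60.8] ((503.0360107421875, -256.9155578613281), (14.315425872802734, 11.013264656066895), 16.504091262817383)
152 [ 573.9 -230.6   60.8] ((574.3870849609375, -231.65341186523438), (14.229226112365723, 11.467127799987793), 20.886320114135742)
219 [ 550.6 -165.4   60.8] ((550.5668334960938, -164.84674072265625), (14.809667587280273, 9.87211799621582), 22.25199317932129)
mean [ 526.66121789 -210.65251723   60.80232493]
```

Rest centre is (0.527, -0.211) at yaw 19.6°, and the tube is parallel. Move over it and begin lowering.

```bash
python3 -m creep '[[[0.5,-20,0],0],[[0.3,-32,0],0],[[0,-32,0],0],[[0,-27,0],0],[[0,-15,0],0],[[0,-5,-10],0],[[0,0,-20],0],[[0,0,-15],0]]' 20 28 && python3 -m creep '[[[0,0,-8],0],[[0,0,-8],0],[[0,0,-8],0],[[0,0,-4],0],[[0,0,0],0],[[0,0,0],0],[[0,0,0],0],[[0,0,0],0]]' 20 28; python3 - <<'E'
from h import *
c=cap('wrist','w5');print(env.get_state()['tool_pos'],env.get_state()['eef_rot'],env.get_state()['contact_force'])
E
```

```text
clock: 11.4
tool_pos: [0.5265, -0.2079, 0.1593]
eef_rot: [179.9, -0.1, -160.4]
contact_force: [-0.2, -0.1, -0.9]
finger_gap: 0.0368
clock: 12.4
tool_pos: [0.5271, -0.2087, 0.133]
eef_rot: [-180.0, 0.0, -160.5]
contact_force: [-0.5, -0.4, -1.9]
finger_gap: 0.0369
[ 0.52705688 -0.20863364  0.13290543] [-1.79992041e+02  1.44229876e-02 -1.60451507e+02] [-0.31813844  1.03362827 -1.85828612]
```

View pics/w5.png

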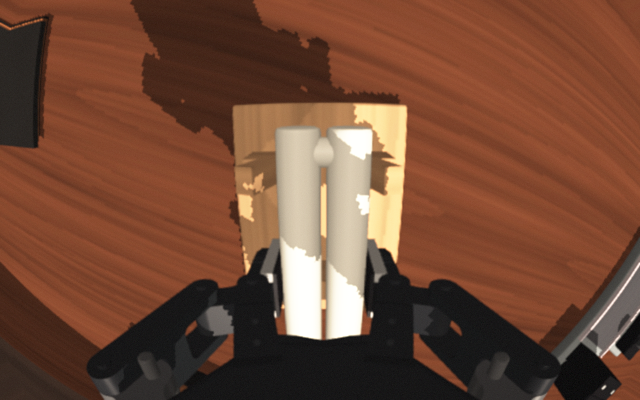

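The wrist view shows the tube over the rest: board edges at columns 235 and 407, tube mid at 324, about 2.5 mm to the +y side. I'll correct that while lowering to just above the seat.

```bash
python3 -m creep '[[[0,-2.5,-2],0],[[0,0,-5],0],[[0,0,-6],0],[[0,0,-6],0],[[0,0,-5],0],[[0,0,-3],0],[[0,0,-2],0],[[0,0,-1],0]]' 20 28 && python3 -m creep '[[[0,0,-0.5],0],[[0,0,-0.5],0],[[0,0,-0.5],0],[[0,0,0],0],[[0,0,0],0],[[0,0,0],0],[[0,0,0],0],[[0,0,0],0]]' 20 28
```

```text
clock: 13.45
tool_pos: [0.5271, -0.2111, 0.1027]
eef_rot: [180.0, 0.0, -160.4]
contact_force: [0.6, 1.2, -0.6]
finger_gap: 0.0373
clock: 14.45
tool_pos: [0.527, -0.2111, 0.1013]
eef_rot: [180.0, 0.0, -160.5]
contact_force: [0.0, 0.1, -1.4]
finger_gap: 0.0372
```

```bash
python3 -m creep '[[[0,0,-0.5],0],[[0,0,-0.5],0],[[0,0,-0.5],0],[[0,0,0],0],[[0,0,0],0],[[0,0,0],0],[[0,0,0],0],[[0,0,0],0]]' 20 28 && python3 -m creep '[[[0,0,-0.3],0],[[0,0,-0.3],0],[[0,0,0],0],[[0,0,0],0],[[0,0,0],0],[[0,0,0],0],[[0,0,0],0],[[0,0,0],0]]' 20 28
```

```text
clock: 15.45
tool_pos: [0.527, -0.2111, 0.0998]
eef_rot: [180.0, -0.0, -160.5]
contact_force: [-1.0, 0.3, 0.3]
finger_gap: 0.0368
clock: 16.45
tool_pos: [0.527, -0.2111, 0.0996]
eef_rot: [-180.0, 0.0, -160.4]
contact_force: [-2.5, 0.3, 6.0]
finger_gap: 0.037
```

Contact at 6 N, so the tube is seated. Open, then rise straight up.

```bash
python3 -m creep '[[[0,0,0],0],[[0,0,0],0],[[0,0,0],0],[[0,0,0],0],[[0,0,0],0],[[0,0,0],0],[[0,0,0],0],[[0,0,0],0]]' 70 28 && python3 -m creep '[[[0,0,3],0],[[0,0,6],0],[[0,0,10],0],[[0,0,20],0],[[0,0,30],0],[[-20,15,30],0],[[-30,30,20],0],[[-30,30,10],0]]' 70 28 && python3 -m creep '[[[-30,35,5],0],[[-20,40,5],0],[[-10,40,5],0],[[-5,40,5],0],[[0,30,0],0],[[0,15,0],0],[[0,0,0],0],[[0,0,0],0]]' 70 28;  python3 - <<'E'
from h import *
for n in('top','side'): c=cap(n,n+'9')
a=cv2.imread('pics/top9.png')[70:280,210:510];b=cv2.imread('pics/side9.png')[130:330,230:480]
cv2.imwrite('pics/fin.png',np.hstack([cv2.resize(a,(400,280),interpolation=2),cv2.resize(b,(350,280),interpolation=2)]))
c=np.load('pics/top9.npz');P=pts(c);f=c['frame'].astype(int);Z=P[...,2];ok=c['z_map']>0
def fr(o,yaw):
    d=P-[*o,0];a=np.radians(yaw);return d[...,0]*np.cos(a)+d[...,1]*np.sin(a),-d[...,0]*np.sin(a)+d[...,1]*np.cos(a)
x,y=fr((.527,-.2112),19.6)
m=ok&(abs(x)<.13)&(abs(y)<.04)&(f.min(-1)>150)&(Z>.04)&(Z<.09);q=np.c_[x[m],y[m]]
print('tube in rest frame',m.sum(),np.percentile(q,[1,50,99],axis=0).round(4).tolist(),'z',np.percentile(Z[m],[10,50,90]))
for a,b in((-.065,-.04),(-.03,.03),(.03,.05)):
    k=m&(x>a)&(x<b);print(a,b,k.sum(),y[k].mean(),Z[k].mean())
x,y=fr((.4985,.1877),-15);m=ok&(Z>.07)&(Z<.115)&(abs(y-.09)<.03)&(x>-.05)&(x<.085);print('ball',x[m].mean())
print(env.get_state()['tool_pos'],env.get_state()['contact_force'])
E
```

```text
clock: 17.45
tool_pos: [0.527, -0.2111, 0.0992]
eef_rot: [180.0, 0.0, -160.5]
contact_force: [0.3, 0.4, 0.0]
finger_gap: 0.0701
clock: 18.45
tool_pos: [0.4466, -0.1356, 0.23]
eef_rot: [-179.9, 0.1, -160.5]
contact_force: [0.2, 0.5, -0.6]
finger_gap: 0.0701
clock: 19.45
tool_pos: [0.382, 0.0635, 0.2484]
eef_rot: [-180.0, 0.0, -160.5]
contact_force: [-0.5, -0.1, -0.3]
finger_gap: 0.07
tube in rest frame 682 [[-0.0653, -0.0164], [-0.0037, 0.0028], [0.1047, 0.0178]] z [0.05178153 0.05694536 0.06093383]
-0.065 -0.04 140 0.0019938429684238763 0.05629887806819358
-0.03 0.03 319 0.0010766749698634852 0.05632391711205259
0.03 0.05 107 0.0012643017616902365 0.05665298916964922
ball 0.05620997159196277
[0.38199253 0.06327424 0.24826255] [ 0.17217967  1.10706974 -0.11392786]
```

View pics/fin.png

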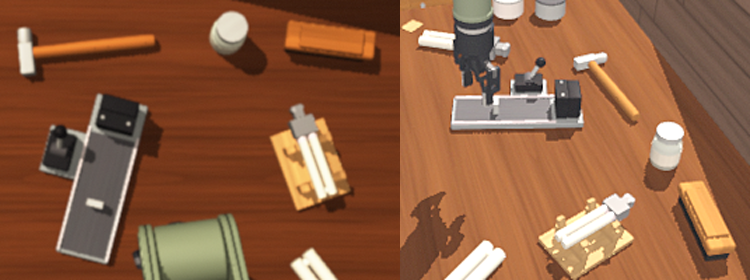

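The last picture shows the tube lying level in both notches with the cap outside, the switch leaning to the socket end, the bystanders in place and the arm clear. Handing in.

```bash
python3 -c "
from bench import env
print(env.finish_job())"
```

```text
the job is handed in; nothing more can be done
None
```

The lamp is switched off and the tube lies in both notches of the rest, released. I handed the job in at about 19.5 s of the 48 s allowed; no verdict came back.

- **Switch:** I flipped it first, with shut fingers. The last top view put the ball at about x = 56 mm in the lamp frame, which is roughly 0.95 rad (off is above 0.85).
- **Tube handling:** I gripped it at 28 N, pulled it 35 mm straight out of the socket with no visible slip, and set it down. The highest force I read was about 6 N, at gripping and again when it seated. Readings came only at the end of each call, so a brief higher peak would not have shown.
- **Tube on the rest:** The glass end is at x = -65 mm in the rest's frame, so the origin is within about 1 mm of the seat. It is 1–2 mm off centre sideways, and its top surface is level along its length at about 56–57 mm. The cap is outside the notches.
- **Hammer, jar and brush:** They look unmoved in the last picture; I did not measure them again.
- **Disagreement:** The first top view put the rest centre 1–4 mm away from the near wrist view. I used the wrist view, whose board size matched the given one.

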